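# Pack away the rubber stamp set

### The arm

A 7-joint arm with a two-finger parallel gripper is mounted at the origin on a cart in front of the work surface, level with it; the furniture and walls round the work are solid. World frame = base frame: x ahead of the robot, y to its left, z up, the work surface at z = 0. Lengths are in mm, angles in rad, forces in N, time in s.
With the tool pointing down it reaches from about 425 to 800 mm from the base axis. Payload 8.3 kg.
Tool frame: the origin (TCP) lies on the centre line of the jaws, within the pads' length; the fingertips stand 8 mm ahead of it and the grasp point (between the pads) lies 11 mm behind it (bot.nose_length is the distance from the TCP to the fingertips, in mm); z points along the fingers, y is the line along which they close (so a half turn about z gives the same grasp; the last joint's range is limited). The gripper opens to 85 mm and grips with 20 to 120 N. Pads are 22 mm wide; open, the fingers measure 114 mm over their backs; the gripper's body (76 mm by 85 mm) begins 54 mm behind the grasp point. The pads swing forward as they close: fully open they stand 13 mm farther back than shut.
Start: joints at [1.221, 0.383, 0.016, 1.37, -0.006, 1.388, -0.046], TCP at [176.84, -599.442, 239.279] pointing down, gripper open.
Joint ranges: [-2.95, 2.95], [-0.25, 2.06], [-1.52, 1.56], [0.18, 2.33], [-1.44, 4.58], [0.02, 2.06], [-3.01, 3.01]. Speed limits (rad/s): [2.39, 2.39, 3.01, 3.01, 3.14, 3.14, 3.14].

### API

Orientations are given as [roll, pitch, yaw] about the fixed x, y, z axes, in that order (R = Rz(yaw) Ry(pitch) Rx(roll)).
In Python, from bench import sensors, cams, bot gives the robot as it stands.
- The arm moves only by the tool apply_moves, never from a script. Its argument "motion" is a list that holds one entry, the list of rows, each a list of 7 numbers: the shift along the tool's x, y, z as a fraction of full scale, then the turn, a rotation vector about the tool's x, y, z as a fraction of full scale, then the finger opening in mm, from 0 to 85.4. In form: [[[x, y, z, rx, ry, rz, jaw], ...]]. A call has 1 to 20 rows; each row shifts and turns the commanded pose from where the row before left it, along the tool's axes as they then stand; what a row does not reach is not made up. Full scale, the value 1, is 400 mm for a shift and 360 degrees for a turn. A row lasts 1/10 s, in which the tool goes at most 50 mm and 8.59 degrees, less where a joint would pass 70% of its speed; a pose out of reach is approached as far as the arm can. A call with a number of a shift or a turn outside -1 to 1 is refused whole. A call with a gripper value outside its range is refused whole. The fingers move at their own pace and stop on an object; the grip force is fixed at half the most. Time passes only in rows, so rows that do not move let the fingers close. It gives the time, the measured TCP pose, the force, the opening and the grip force at its end, in the units of the state.
- sensors.get_state(): the state, without advancing time (a new reading comes with each control period).
- cams.get_image(name): name is "side" or "top"; returns the picture (400x640x3 uint8, blue, green, red); there is no depth.
- cams.camera_info(name): a dict with "fx", "fy", "cx", "cy" (pixels), "pose" (4x4, takes a point from camera to world coordinates). Camera axes: x right, y up, looking along -z (the intrinsics and any distortion apply to the point x, -y, -z); pixel columns grow to the right and rows downward; lengths in mm; the calibration is good to about 2 mm. A picture is of the moment at which its call begins. camera_info takes no time and is no camera call.
- bot.sign_off(): hands the job in; it is judged then, once.
The state is a dict: "time_s": time; "joint_positions": joint angles; "joint_velocities": joint speeds; "joint_efforts": joint torques, N m; "position": TCP position; "tool_rot": TCP orientation; "contact_force": force on the tool from outside, world axes, zero at the start; "ft_torque": the same for the moment, N m; "opening": finger opening in mm; "grasp_force": force on a finger pad.
Only numpy, scipy, OpenCV 4.12 (cv2) and the standard library are available. Lean on these libraries where they do the work, as an engineer would, in place of code of your own. Each camera call takes 0.05 s, during which the arm holds its last target. There are 200 camera calls.

### The job

Pack away the stamp set: of the five things with wooden knobs standing in front of the folders, take the three rubber stamps with rectangular feet and stand them in the wooden tray, each down in the pocket cut for its own foot, then put the wooden cover down over them so that it sits flat on the tray's flange. The round-footed stamp and the brass seal are not part of the set: leave them standing where they are.

Things in the scene. Friction and masses are not known exactly. Their poses are not given: they have to be found in the camera images.
- tray: Fixed square wooden tray; origin under its centre, z up. Flange 152 mm square, top at z 6; block 126 mm square, top at z 18. Pockets (felt floor at z 6, 12 mm longer and wider than the stamp's foot), centre (x, y), size x by y in mm: small stamp (-32.5, -20.5), 44 x 62; large stamp (25.5, -20.5), 58 x 74; long stamp (0, 40.5), 88 x 34, a quarter turn from the others. Stamps may face either way.
- cover: Loose wooden dust cover, about 0.25 kg, square box open below, 148 mm outside, 140 inside, 74 deep, top at z 79; origin: centre of its lower edge. Dark bar handle on the middle of the top, 68 mm along x, 14 mm wide along y, z 83 to 101. Goes over the tray's block with 7 mm to spare each side, any of four ways round, and sits on the flange. Stands on the desk at the start.
- stamp_small: Small rubber stamp, 0.06 kg, 66 mm tall: rectangular wooden foot 32 mm (its x) by 50 mm (its y), 20 mm high. Origin: centre of the underside, z up. (One like it by the keys at the right-hand end of the desk belongs to the room: leave it.) On it a short neck and a round turned dark-wood knob, 27 mm across, z 35 to 66, widest at z 53.
- stamp_large: Large rubber stamp, 0.09 kg, 66 mm tall: rectangular wooden foot 46 mm (its x) by 62 mm (its y), 20 mm high. Origin: centre of the underside, z up. On it a short neck and a round turned dark-wood knob, 27 mm across, z 35 to 66, widest at z 53.
- stamp_long: Long narrow rubber stamp, 0.06 kg, 66 mm tall: rectangular wooden foot 22 mm (its x) by 76 mm (its y), 20 mm high. Origin: centre of the underside, z up. On it a short neck and a round turned dark-wood knob, 27 mm across, z 35 to 66, widest at z 53.
- stamp_round: Look-alike, not part of the set: rubber stamp with a round wooden foot 46 mm across and the same knob, 66 mm tall. Origin: centre of the underside.
- seal: Look-alike, not part of the set: wax seal with a round brass foot 36 mm across and a pear-shaped dark wooden handle 28 mm across, 68 mm tall. Origin: centre of the underside.

How it is judged (in metres and radians):
On the way:
1. all three rectangular-footed stamps stand in their own pockets (x of stamp_small in the frame of tray between -0.0445 and -0.0205 m and y of stamp_small in the frame of tray between -0.0325 and -0.0085 m and z of each of stamp_small, stamp_large, stamp_long in the frame of tray below 0.009 m and angle between each of stamp_small, stamp_large, stamp_long's own z axis and vertical below 0.08 rad and x of stamp_large in the frame of tray between 0.0135 and 0.0375 m and y of stamp_large in the frame of tray between -0.0325 and -0.0085 m and x of stamp_long in the frame of tray between -0.012 and 0.012 m and y of stamp_long in the frame of tray between 0.0285 and 0.0525 m), for 0.2 s.
At the end, for the whole second after the job is handed in: Each rectangular-footed stamp stands upright on the floor of its own pocket, within 12 mm of its centre; the cover sits level over them, within 12 mm of the tray's centre, edge within 3 mm of the flange; all released and at rest; round stamp and seal upright, within 15 mm of their starts (all of step 1 and horizontal distance between cover and tray below 0.012 m and z of cover in the frame of tray below 0.009 m and angle between cover's own z axis and vertical below 0.03 rad and linear speed of each of stamp_small, stamp_large, stamp_long, cover below 0.01 m/s and distance of each of stamp_round, seal from where it was at the start of the episode below 0.015 m and angle between each of stamp_round, seal's own z axis and vertical below 0.1 rad); the robot touches nothing.
It fails at once if the round stamp or the seal is carried off or knocked over (distance of any of stamp_round, seal from where it was at the start of the episode above 0.03 m or angle between any of stamp_round, seal's own z axis and vertical above 0.5 rad).
It also fails if it takes over 96 s, if anything falls off the work surface, if the arm or the gripper's body presses on something with over 40 N, if the wrist force passes 120 N, or if a joint passes its speed limit or range.

## Working session

There is one attempt and no reset: what is moved stays moved. The work goes in short steps, Python scripts to look and compute and a tool call to move; the robot and the scene stay as the last step left them, time stands still between calls to the robot, and variables do not carry over. Pictures are saved under pics/ and viewed, at most 14 in all, crops included, and the job is handed in when it is done.

Besides the shell and the picture viewer there is one more tool, called after "Request:" as name(argument=value, ...), one argument or row to a line, values as JSON. apply_moves: Moves the arm, as the interface text tells. Shift numbers are shares of 400 mm and turn numbers shares of 360 degrees, none past 1 either way. Its arguments: {"type":"object","properties":{"motion":{"type":"array","items":{"type":"array","items":{"type":"array","items":{"type":"number"}}}}},"required":["motion"]}

```bash
ls; mkdir -p pics
python3 - <<'E'
from bench import sensors,cams,bot
import cv2,numpy as np
np.set_printoptions(precision=4,suppress=True)
for n in("side","top"):
    cv2.imwrite(f"pics/{n}0.png",cams.get_image(n)); i=cams.camera_info(n); print(n,{k:v for k,v in i.items() if k!='pose'}); print(np.array(i['pose']))
print(sensors.get_state(),bot.nose_length)
E
```

```text
pics
side {'fx': 415.35372741637036, 'fy': 415.35372741637036, 'cx': 322.89755621232393, 'cy': 191.74686269348487}
[[   0.9957    0.0422   -0.0822  431.856 ]
 [  -0.0918    0.5485   -0.8311 -823.8825]
 [   0.0101    0.8351    0.55    534.1241]
 [   0.        0.        0.        1.    ]]
top {'fx': 474.94250806082806, 'fy': 474.94250806082806, 'cx': 328.5896637475048, 'cy': 198.38254126611574}
[[  -0.0021    0.9766   -0.2152  262.7997]
 [  -1.       -0.0018    0.0014 -104.859 ]
 [   0.001     0.2152    0.9766 1242.7483]
 [   0.        0.        0.        1.    ]]
{'time_s': 0.1, 'joint_positions': array([ 1.2211,  0.3842,  0.0164,  1.3711, -0.0063,  1.3882, -0.0465]), 'joint_velocities': array([ 0.001 , -0.0005, -0.0004, -0.0041, -0.0001,  0.0003, -0.0017]), 'joint_efforts': array([  0.0042, -62.9127,   0.8482, -37.2757,   0.0167,   0.0105,
         0.    ]), 'position': array([ 176.6964, -599.0309,  238.376 ]), 'tool_rot': array([-3.1398,  0.    ,  0.2868]), 'contact_force': array([ 0.3977, -0.2982,  0.0386]), 'ft_torque': array([ 0.0599, -0.0247, -0.0209]), 'grasp_force': 0.0, 'opening': 85.68218824979881} 8.0
```

View pics/side0.png

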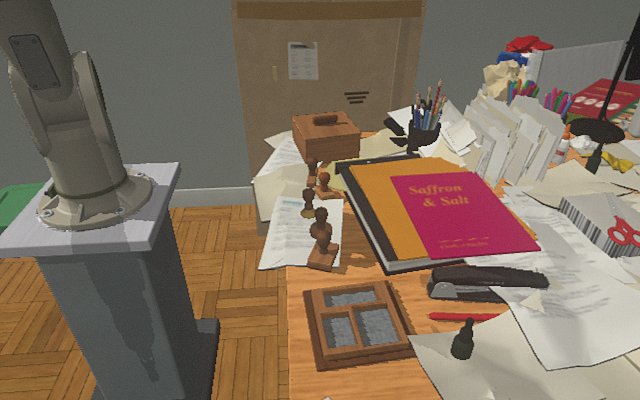

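View pics/top0.png

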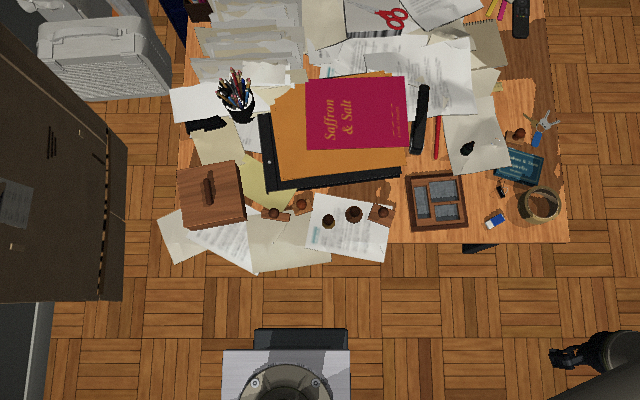

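The side view shows the cover (325,135), the stamps (310–325, 165–260) and the tray (357,325). In the top view the cover is at (210,195), the five knobs lie between (270,213) and (381,211), and the tray is at (437,202). I'll enlarge both.

Run:
```python
import cv2
a=cv2.imread("pics/top0.png")[150:260,160:480]; b=cv2.imread("pics/side0.png")[100:370,240:430]
cv2.imwrite("pics/tz.png",cv2.resize(a,None,fx=2.5,fy=2.5,interpolation=cv2.INTER_CUBIC))
cv2.imwrite("pics/tzl.png",cv2.resize(a[30:100,90:240],None,fx=5.3,fy=5.3,interpolation=cv2.INTER_CUBIC))
cv2.imwrite("pics/sz.png",cv2.resize(b[50:180,0:130],None,fx=4.5,fy=4.5,interpolation=cv2.INTER_CUBIC))
```

```text
(no output)
```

View pics/tzl.png

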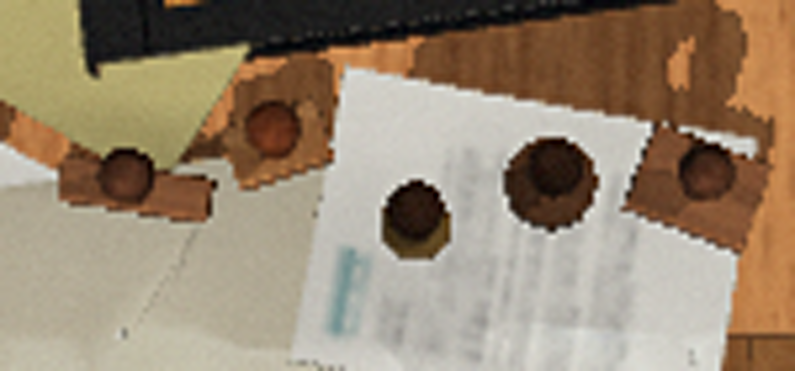

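View pics/sz.png

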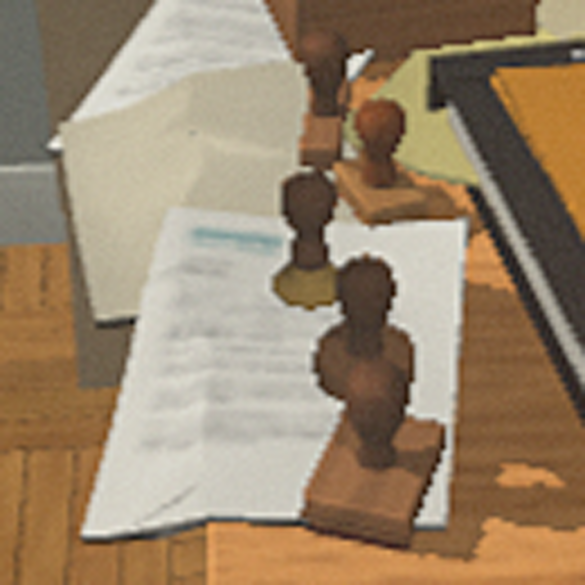

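View pics/tz.png

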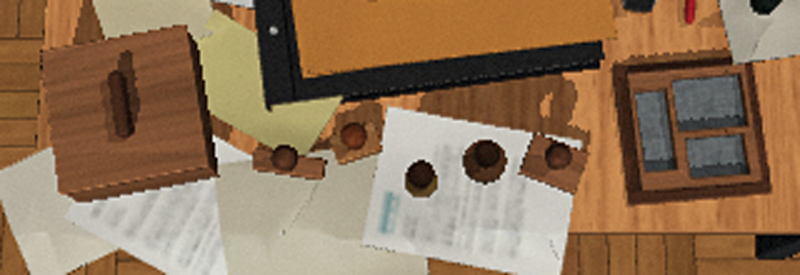

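The crops show (tzl pixels) the long stamp's knob at (127,175), small at (272,128), seal at (415,208), round at (556,168) and large at (707,172). In sz pixels the same knobs are at (323,55), (380,122), (310,200), (367,285) and (375,395). I'll triangulate these and cast the foot and tray corners.

```bash
cat > h.py <<'E'
import numpy as np,cv2
from bench import sensors,cams,bot
np.set_printoptions(precision=2,suppress=True)
I={n:cams.camera_info(n) for n in("side","top")}
def ray(n,p):
    i=I[n];P=np.array(i['pose']);d=P[:3,:3]@np.array([(p[0]-i['cx'])/i['fx'],-(p[1]-i['cy'])/i['fy'],-1]);return P[:3,3],d/np.linalg.norm(d)
def plane(n,p,z):
    o,d=ray(n,p);return o+d*(z-o[2])/d[2]
def tri(pt,ps):
    A=np.zeros((3,3));b=np.zeros(3);R=[ray("top",pt),ray("side",ps)]
    for o,d in R: M=np.eye(3)-np.outer(d,d);A+=M;b+=M@o
    x=np.linalg.solve(A,b);return x,[np.linalg.norm((np.eye(3)-np.outer(d,d))@(x-o)) for o,d in R]
def proj(n,X):
    i=I[n];P=np.array(i['pose']);c=P[:3,:3].T@(np.asarray(X)-P[:3,3]);return np.array([i['cx']+i['fx']*c[0]/-c[2],i['cy']+i['fy']*-c[1]/-c[2]])
E
cat > a.py <<'E'
from h import *
T=lambda u,v:((u+.5)/5.3+249.5,(v+.5)/5.3+179.5)
S=lambda u,v:((u+.5)/4.5+239.5,(v+.5)/4.5+149.5)
Z=lambda u,v:((u+.5)/2.5+159.5,(v+.5)/2.5+149.5)
k=dict(long=((127,175),(323,55)),small=((272,128),(380,122)),seal=((415,208),(310,200)),round=((556,168),(367,285)),large=((707,172),(375,395)))
for n,(a,b) in k.items(): x,e=tri(T(*a),S(*b)); print(n,x,np.array(e),plane("top",T(*a),53))
def rect(n,pts,z,f):
    q=np.array([plane("top",f(*p),z)[:2] for p in pts],np.float32);c,s,a=cv2.minAreaRect(q);print(n,np.array(q.mean(0)),'box',np.array(c),np.array(s),a); print(q.tolist() if 0 else '', [float(np.round(np.linalg.norm(q[i]-q[i-1]),1)) for i in range(4)])
rect('long',[(65,155),(215,180),(210,215),(60,197)],20,T)
rect('large',[(655,122),(770,160),(742,240),(626,208)],20,T)
rect('tray flange',[(612,60),(750,52),(772,190),(630,203)],6,Z)
rect('p small?',[(638,93),(664,90),(677,168),(648,172)],18,Z)
rect('p large?',[(672,82),(740,75),(748,125),(680,132)],18,Z)
rect('p long?',[(685,140),(745,133),(750,168),(690,177)],18,Z)
rect('cover',[(42,48),(188,27),(215,175),(62,190)],79,Z)
rect('handle',[(107,72),(122,68),(136,135),(120,140)],101,Z)
E
python3 a.py
```

```text
long [488.3   33.81  52.6 ] [0.17 0.17] [488.05  33.75  53.  ]
small [511.57 -35.66  52.4 ] [0.44 0.44] [511.   -35.71  53.  ]
seal [ 472.25 -104.64   53.74] [0.67 0.67] [ 471.69 -104.68   53.  ]
round [ 492.22 -172.49   53.37] [1.19 1.19] [ 491.08 -172.55   53.  ]
large [ 489.66 -245.23   52.22] [0.51 0.51] [ 488.99 -245.16   53.  ]
long [488.41  32.31] box [489.3   32.38] [75.43 21.17] 82.9692153930664
 [21.200000762939453, 75.5, 17.700000762939453, 74.69999694824219]
large [ 490.08 -244.57] box [ 489.27 -244.52] [60.13 45.89] 71.1146240234375
 [45.900001525878906, 59.70000076293945, 42.79999923706055, 58.900001525878906]
tray flange [ 530.78 -393.09] box [ 531.96 -392.87] [156.25 150.78] 5.146912574768066
 [156.3000030517578, 149.8000030517578, 151.5, 150.8000030517578]
p small? [ 522.71 -353.9 ] box [ 522.47 -353.2 ] [85.38 30.84] 6.612410545349121
 [85.4000015258789, 28.0, 84.69999694824219, 30.899999618530273]
p large? [ 551.95 -411.71] box [ 551.94 -411.78] [54.79 73.24] 5.927012920379639
 [54.70000076293945, 73.19999694824219, 54.79999923706055, 72.5999984741211]
p long? [ 496.86 -416.61] box [ 496.35 -416.69] [39.61 65.4 ] 6.642797946929932
 [39.599998474121094, 64.0999984741211, 37.599998474121094, 64.0]
cover [532.82 190.66] box [531.01 189.8 ] [164.54 150.96] 11.43957805633545
 [149.10000610351562, 149.1999969482422, 156.8000030517578, 151.6999969482422]
handle [533.27 190.8 ] box [533.05 190.99] [71.27 16.2 ] 14.26131820678711
 [70.9000015258789, 15.199999809265137, 70.19999694824219, 16.200000762939453]
```

Knob heights (52–54 mm) and sizes (75x21, 60x46, the flange and the handle) agree with the text. Next I'll get the tray pose from the felt centroids, refine the yaws, and take a closer look at the small stamp's foot.

```bash
cat > b.py <<'E'
from h import *
a=cv2.imread("pics/top0.png");h=cv2.cvtColor(a,cv2.COLOR_BGR2HSV)
m=((h[...,1]<70)&(h[...,2]>40)).astype(np.uint8);M=np.zeros_like(m);M[172:232,405:470]=m[172:232,405:470]
n,l,s,c=cv2.connectedComponentsWithStats(M,connectivity=4)
F=[]
for i in range(1,n):
    if s[i,4]>150:
        p=plane("top",c[i],12);q=np.array([plane("top",(x,y),12)[:2] for y,x in zip(*np.where(l==i))],np.float32);r=cv2.minAreaRect(q);F.append((s[i,4],p[:2]));print(s[i],p,r)
F.sort(key=lambda t:t[0]);W=np.array([f[1] for f in F]);print(W)
# order by area: small(2728) long(2992) large(4292)
L=np.array([(-32.5,-20.5),(0,40.5),(25.5,-20.5)])
if len(W)==3:
  for W in (W,W[[1,0,2]]):
    A=L-L.mean(0);B=W-W.mean(0);th=np.arctan2((A[:,0]*B[:,1]-A[:,1]*B[:,0]).sum(),(A*B).sum());R=np.array([[np.cos(th),-np.sin(th)],[np.sin(th),np.cos(th)]]);t=W.mean(0)-R@L.mean(0)
    print('theta',np.degrees(th),'centre',t,'res',W-(L@R.T+t),'targets',L@R.T+t)
# large foot mask
for nm,(x0,y0,x1,y1) in dict(large=(364,200,398,230),long=(258,205,293,224)).items():
    r=h[y0:y1,x0:x1];k=((r[...,1]>75)&(r[...,2]<190)).astype(np.uint8)
    n,l,s,c=cv2.connectedComponentsWithStats(k);i=1+s[1:,4].argmax();q=np.array([plane("top",(x+x0,y+y0),20)[:2] for y,x in zip(*np.where(l==i))],np.float32);print(nm,s[i],cv2.minAreaRect(q))
c=cv2.resize(a[192:220,286:318],None,fx=18,fy=18,interpolation=cv2.INTER_CUBIC)
b=cv2.imread("pics/side0.png")[165:203,308:346];d=cv2.resize(b,(0,0),fx=10,fy=10,interpolation=cv2.INTER_CUBIC)
o=np.zeros((504,800,3),np.uint8);c=cv2.resize(c,None,fx=.72,fy=.72);o[:c.shape[0],:c.shape[1]]=c;o[:380,420:800]=d
cv2.imwrite("pics/sm.png",cv2.convertScaleAbs(o,alpha=1.5));print(c.shape)
E
python3 b.py
```

```text
[429 180  28  22 528] [ 554.5 -410.6   12. ] ((554.4313354492188, -411.05450439453125), (55.037254333496094, 70.34332275390625), 4.682647228240967)
[414 187  16  32 362] [ 523.65 -352.63   12.  ] ((523.7291870117188, -352.9137878417969), (84.71831512451172, 30.757537841796875), 5.079264163970947)
[435 204  23  17 344] [ 496.59 -416.04   12.  ] ((496.77008056640625, -416.02630615234375), (41.49380874633789, 58.22689437866211), 4.6979289054870605)
[[ 496.59 -416.04]
 [ 523.65 -352.63]
 [ 554.5  -410.6 ]]
theta 5.191671215617818 centre [ 527.22 -392.71] res [[-0.12  0.02]
 [ 0.1  -0.25]
 [ 0.03  0.22]] targets [[ 496.71 -416.07]
 [ 523.56 -352.38]
 [ 554.47 -410.82]]
theta -176.8174856664028 centre [ 522.59 -393.39] res [[-30.25  18.49]
 [-28.25  17.78]
 [ 58.51 -36.27]] targets [[ 553.91 -371.11]
 [ 524.84 -433.82]
 [ 496.   -374.33]]
large [  0   0  33  28 575] ((491.62847900390625, -241.85931396484375), (84.19326782226562, 71.88630676269531), 89.89334869384766)
long [  0   0  35  17 461] ((493.33636474609375, 34.220829010009766), (89.51421356201172, 42.608943939208984), 89.89273071289062)
(363, 415, 3)
```

View pics/sm.png

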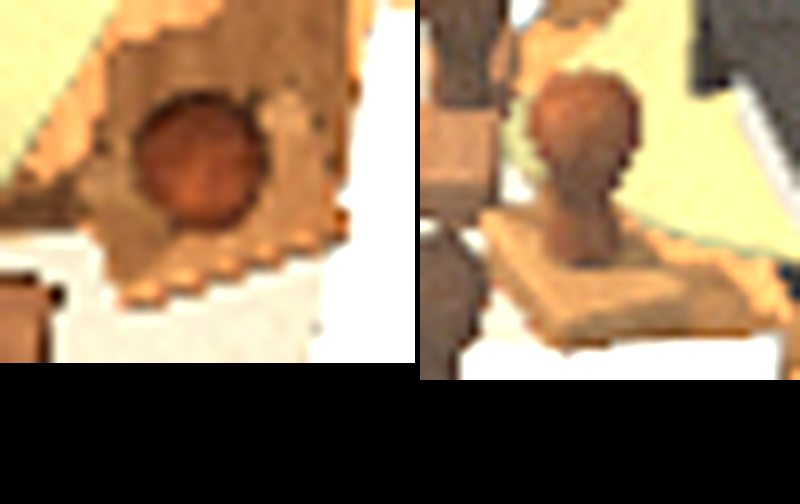

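The tray fit is good to 0.2 mm (yaw 5.2°). The picture shows the small foot's near edge in the top view running from about (120,303) to (347,230), and its left edge in the side view from (487,210) to (545,320). I'll check those lengths.

Run:
```python
from h import *
T=lambda u,v:((u+.5)/12.96+285.5,(v+.5)/12.96+191.5)
S=lambda u,v:((u-420+.5)/10+307.5,(v+.5)/10+164.5)
def e(n,a,b,z):
    p,q=plane(n,a,z)[:2],plane(n,b,z)[:2];d=q-p;print(n,p,q,np.linalg.norm(d),np.degrees(np.arctan2(d[1],d[0])))
e("top",T(120,303),T(347,230),0)
e("top",T(120,303),T(347,230),10)
e("top",T(85,190),T(118,285),20)
e("side",S(487,210),S(548,318),20)
e("side",S(548,318),S(700,280),20)
e("side",S(560,345),S(785,330),0)
# wide: edges of long & large from tzl
T2=lambda u,v:((u+.5)/5.3+249.5,(v+.5)/5.3+179.5)
e("top",T2(65,155),T2(215,180),20);e("top",T2(60,197),T2(210,220),0)
e("top",T2(655,122),T2(770,160),20);e("top",T2(626,208),T2(740,252),0);e("top",T2(655,122),T2(626,208),20);
# handle height
S0=lambda u,v:((u+.5)/4.5+239.5,(v+.5)/4.5+149.5)
Z=lambda u,v:((u+.5)/2.5+159.5,(v+.5)/2.5+149.5)
print(tri(Z(121,104),(326,119)))
```

```text
top [491.74 -16.68] [506.91 -63.17] 48.9003269132721 -71.92628979482664
top [489.9  -17.39] [504.95 -63.51] 48.506841552437564 -71.9262897948266
top [511.34 -10.7 ] [491.75 -17.65] 20.78611466985552 -160.47240546399698
side [491.21 -19.69] [501.36 -65.04] 46.47633815701793 -77.39139543800151
side [501.36 -65.04] [536.71 -52.48] 37.516408731902374 19.572293003033412
side [505.83 -46.69] [557.79 -44.6 ] 51.994408991046484 2.29482178796393
top [504.42  68.51] [491.7   -5.92] 75.50725363581367 -99.70010404419298
top [486.93  73.25] [475.1   -2.11] 76.27996566817353 -98.91766973139187
top [ 520.57 -223.9 ] [ 501.25 -280.39] 59.69971201565745 -108.8853813107788
top [ 480.8  -210.34] [ 458.42 -266.79] 60.71764835547292 -111.6250188421645
top [ 520.57 -223.9 ] [ 477.29 -208.65] 45.89141021330928 160.58291273175746
(array([536.92, 193.84,  90.32]), [np.float64(1.5464239180001738), np.float64(1.546423918000077)])
```

Request:
apply_moves(
  motion=[
    [[0.0833,-0.0523,0.02,0,0,0,50],[0.0833,-0.0523,0.02,0,0,0,50],[0.0833,-0.0523,0.02,0,0,0,50],[0.0833,-0.0523,0.02,0,0,0,50],[0.0833,-0.0523,0.02,0,0,0,50],[0.0833,-0.0523,0.02,0,0,0,50],[0.0833,-0.0523,0.02,0,0,0,50],[0.0833,-0.0523,0.02,0,0,0,50],[0.0833,-0.0523,0.02,0,0,0,50],[0.0833,-0.0523,0.02,0,0,0,50],[0.0833,-0.0523,0.02,0,0,0,50],[0.0833,-0.0523,0.02,0,0,0,50],[0,0,0,0,0,0,50],[0,0,0,0,0,0,50],[0,0,0,0,0,0,50]],
  ],
)

```text
time_s: 1.6
position: [488.5, -246.7, 143.1]
tool_rot: [3.141, 0.001, 0.285]
contact_force: [0.3, -0.9, -0.0]
opening: 50.2
grasp_force: 0.0
```

```bash
cat > d.py <<'E'
import sys
from h import *
# usage: d.py x y z [yawdeg] -> tool-frame delta to go, fractions
s=sensors.get_state();p=s['position'];r=s['tool_rot'];t=np.array([float(v) for v in sys.argv[1:4]])
from scipy.spatial.transform import Rotation as Ro
R=Ro.from_euler('xyz',r).as_matrix();d=R.T@(t-p)
np.set_printoptions(precision=4,suppress=True)
print('t',s['time_s'],'pos',p,'rpy',np.degrees(r),'open',s['opening'],'F',s['contact_force'],'delta mm',d,'frac',d/400)
if len(sys.argv)>4: print('rz frac',-(float(sys.argv[4])-np.degrees(r[2]))/360)
E
python3 d.py 489.6 -245.2 44
```

```text
t 1.6 pos [ 488.5319 -246.6536  143.1483] rpy [179.992    0.0469  16.3506] open 50.16549041516625 F [ 0.3093 -0.945  -0.0341] delta mm [ 1.5152 -1.1079 99.1469] frac [ 0.0038 -0.0028  0.2479]
```

Request:
apply_moves(
  motion=[
    [[0.004,-0.003,0.08,0,0,0,50],[0,0,0.08,0,0,0,50],[0,0,0.06,0,0,0,50],[0,0,0.028,0,0,0,50],[0,0,0,0,0,0,50],[0,0,0,0,0,0,50],[0,0,0,0,0,0,15],[0,0,0,0,0,0,15],[0,0,0,0,0,0,15],[0,0,0,0,0,0,15],[0,0,0,0,0,0,15],[0,0,0,0,0,0,15],[0,0,0,0,0,0,15],[0,0,0,0,0,0,15]],
  ],
)

```text
time_s: 3.0
position: [491.5, -244.6, 45.7]
tool_rot: [3.139, -0.002, 0.287]
contact_force: [-1.6, -0.6, 7.3]
opening: 23.6
grasp_force: 58.5
```

Request:
apply_moves(
  motion=[
    [[0,0,-0.05,0,0,0,15],[0,0,-0.1,0,0,0,15],[0,0,-0.1,0,0,0,15],[0,0,0,0,0,0,15],[0,0,0,0,0,0,15]],
  ],
)

```text
time_s: 3.5
position: [491.2, -244.2, 145.4]
tool_rot: [3.14, -0.002, 0.287]
contact_force: [-0.2, 0.2, -1.8]
opening: 23.6
grasp_force: 59.1
```

```bash
python3 d.py 554.5 -410.8 145 41.4;python3 - <<'E'
from h import *
a=cams.get_image("top");b=cams.get_image("side");s=sensors.get_state();print(s['grasp_force'],s['opening'])
u=proj("top",s['position']).astype(int);v=proj("side",s['position']).astype(int);print(u,v)
k=lambda i,c:cv2.resize(i[c[1]-30:c[1]+35,c[0]-32:c[0]+33],(390,390),interpolation=cv2.INTER_CUBIC)
cv2.imwrite("pics/g1.png",np.hstack([k(a,u),k(b,v)]))
E
```

```text
t 3.5 pos [ 491.1782 -244.1802  145.402 ] rpy [179.8842  -0.1172  16.4381] open 23.609016957316562 F [-0.1911  0.2137 -1.7516] delta mm [ 13.5827 177.727    0.7889] frac [0.034  0.4443 0.002 ]
rz frac -0.06933853115018908
59.10537156276405 23.33081773789832
[386 204] [323 195]
```

View pics/g1.png

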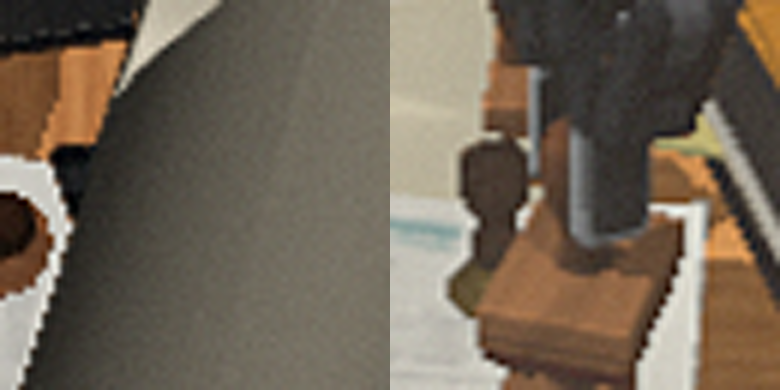

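The stamp is held level. The side half shows the foot's top corners near (480,315), (632,332) and (685,215). I'll compute its offset from the TCP.

```bash
cat > off.py <<'E'
from h import *
S=lambda u,v:((u-390+.5)/6+290.5,(v+.5)/6+164.5)
for z in (118,120):
    P=[plane("side",S(*q),z)[:2] for q in ((480,313),(632,332),(685,218))]
    print((P[0]+P[2])/2-np.array([491.2,-244.2]),np.linalg.norm(P[0]-P[1]),np.linalg.norm(P[2]-P[1]),np.degrees(np.arctan2(*(P[2]-P[1])[::-1])),np.degrees(np.arctan2(*(P[1]-P[0])[::-1])))
E
python3 off.py
```

```text
[-1.57 -3.33] 42.906313147740384 57.84684999009043 68.18362371988164 -16.216010604768492
[-1.85 -6.1 ] 42.70009431920285 57.56882308065952 68.18362371988168 -16.21601060476858
```

Request:
apply_moves(
  motion=[
    [[0.0076,0.0884,0,0,0,0,15],[0.0076,0.0884,0,0,0,0,15],[0.0076,0.0884,0,0,0,0,15],[0.0076,0.0884,0,0,0,0,15],[0.0076,0.0884,0,0,0,0,15],[0,0,0,0,0,-0.0174,15],[0,0,0,0,0,-0.0174,15],[0,0,0,0,0,-0.0174,15],[0,0,0,0,0,-0.0174,15],[0,0,0.1,0,0,0,15],[0,0,0,0,0,0,15],[0,0,0,0,0,0,15],[0,0,0,0,0,0,15]],
  ],
)

```text
time_s: 4.9
position: [555.5, -409.3, 105.0]
tool_rot: [3.141, -0.0, 0.724]
contact_force: [0.0, -0.0, -0.1]
opening: 23.5
grasp_force: 59.3
```

```bash
python3 d.py 555.7 -409.5 52 41.4;python3 - <<'E'
from h import *
b=cams.get_image("side");cv2.imwrite("pics/g2.png",cv2.resize(b[230:370,290:430],(700,560+0),interpolation=cv2.INTER_CUBIC))
E
```

```text
t 4.9 pos [ 555.5123 -409.3248  104.987 ] rpy [179.9713  -0.0172  41.4761] open 23.49481683452302 F [ 0.0198 -0.0109 -0.0754] delta mm [ 0.0087  0.229  52.9871] frac [0.     0.0006 0.1325]
rz frac 0.0002113412592021962
```

View pics/g2.png

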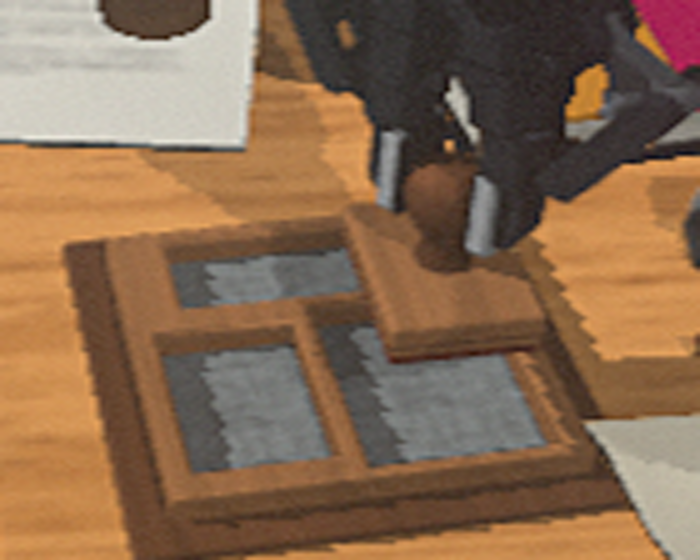

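The stamp is aligned with the large pocket (edges parallel, at about (450,300)). Lowering it now.

Request:
apply_moves(
  motion=[
    [[0,0,0.05,0,0,0,15],[0,0,0.04,0,0,0,15],[0,0,0.02,0,0,0,15],[0,0,0.012,0,0,0,15],[0,0,0.008,0,0,0,15],[0,0,0.0,0,0,0,15],[0,0,0,0,0,0,15]],
  ],
)

```text
time_s: 5.65
position: [555.5, -409.4, 52.8]
tool_rot: [3.141, -0.0, 0.724]
contact_force: [0.7, 0.8, -0.8]
opening: 23.6
grasp_force: 59.3
```

Request:
apply_moves(
  motion=[
    [[0,0,0.003,0,0,0,15],[0,0,0,0,0,0,48],[0,0,0,0,0,0,48],[0,0,0,0,0,0,48],[0,0,0,0,0,0,48],[0,0,-0.1,0,0,0,48],[0,0,-0.1,0,0,0.0183,48],[0,0,0,0,0,0.0183,48],[0,0,0,0,0,0.0183,48],[0,0,0,0,0,0.0183,48]],
  ],
)

```text
time_s: 6.65
position: [555.2, -409.3, 131.4]
tool_rot: [3.141, -0.001, 0.259]
contact_force: [0.1, 0.6, -0.9]
opening: 48.0
grasp_force: 0.0
```

Request:
apply_moves(
  motion=[
    [[0.0135,-0.0931,0,0,0,0,48],[0.0135,-0.0931,0,0,0,0,48],[0.0135,-0.0931,0,0,0,0,48],[0.0135,-0.0931,0,0,0,0,48],[0.0135,-0.0931,0,0,0,0,48],[0.0135,-0.0931,0,0,0,0,48],[0.0135,-0.0931,0,0,0,0,48],[0.0135,-0.0931,0,0,0,0,48],[0.0135,-0.0931,0,0,0,0,48],[0.0135,-0.0931,0,0,0,0,48],[0,0,0,0,0,0,48],[0,0,0,0,0,0,48],[0,0,0,0,0,0,48]],
  ],
)

```text
time_s: 7.95
position: [510.1, -36.8, 131.0]
tool_rot: [3.141, -0.0, 0.263]
contact_force: [-0.6, -0.7, -0.1]
opening: 47.8
grasp_force: 0.0
```

```bash
python3 d.py 511.4 -35.7 44 15;python3 - <<'E'
from h import *
b=cams.get_image("side");a=cams.get_image("top")
cv2.imwrite("pics/g3.png",np.hstack([cv2.resize(b[250:370,290:420],(430,397),interpolation=cv2.INTER_CUBIC),cv2.resize(a[165:240,400:470],(370,397),interpolation=cv2.INTER_CUBIC)]))
E
```

```text
t 7.95 pos [510.0769 -36.79   130.9924] rpy [179.9697  -0.0009  15.0629] open 47.76069096616372 F [-0.6441 -0.6558 -0.1152] delta mm [ 1.5595 -0.7548 86.992 ] frac [ 0.0039 -0.0019  0.2175]
rz frac 0.0001748413725490098
```

View pics/g3.png

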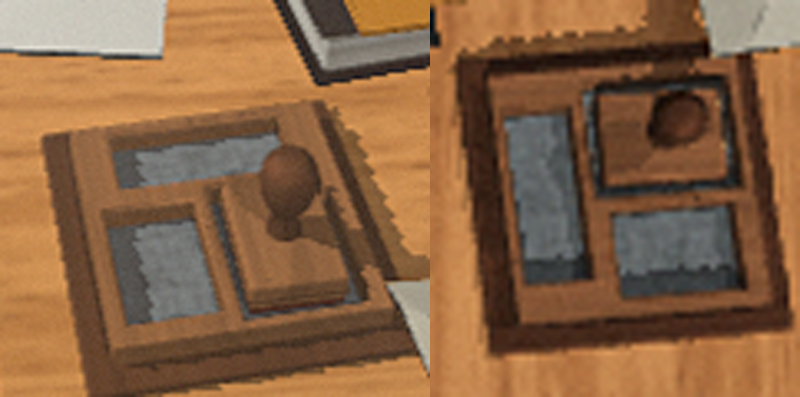

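The large stamp is seated square in its pocket (side half (280,240), top half (665,135)). Now grasping the small one.

Request:
apply_moves(
  motion=[
    [[0.004,-0.002,0.08,0,0,0,48],[0,0,0.08,0,0,0,48],[0,0,0.04,0,0,0,48],[0,0,0.016,0,0,0,48],[0,0,0,0,0,0,48],[0,0,0,0,0,0,48],[0,0,0,0,0,0,15],[0,0,0,0,0,0,15],[0,0,0,0,0,0,15],[0,0,0,0,0,0,15],[0,0,0,0,0,0,15],[0,0,0,0,0,0,15],[0,0,0,0,0,0,15]],
  ],
)

```text
time_s: 9.35
position: [512.4, -34.6, 45.8]
tool_rot: [3.141, -0.002, 0.264]
contact_force: [-1.2, -1.2, 6.3]
opening: 22.8
grasp_force: 58.5
```

Request:
apply_moves(
  motion=[
    [[0,0,-0.05,0,0,0,15],[0,0,-0.1,0,0,0,15],[0,0,-0.1,0,0,0,15],[-0.0284,0.0909,0,0,0,0,15],[-0.0284,0.0909,0,0,0,0,15],[-0.0284,0.0909,0,0,0,0,15],[-0.0284,0.0909,0,0,0,0,15],[-0.0284,0.0909,0,0,0,0,15],[-0.0284,0.0909,0,0,0,0,15],[-0.0284,0.0909,0,0,0,0,15],[-0.0284,0.0909,0,0,0,0,15],[-0.0284,0.0909,0,0,0,0,15],[-0.0284,0.0909,0,0,0,0,15],[0,0,0,0,0,0.0167,15],[0,0,0,0,0,0.0167,15],[0,0,0,0,0,0,15],[0,0,0.1,0,0,0,15],[0,0,0,0,0,0,15],[0,0,0,0,0,0,15]],
  ],
)

```text
time_s: 11.25
position: [496.1, -414.3, 104.2]
tool_rot: [-3.14, 0.002, 0.057]
contact_force: [0.5, -0.9, 0.8]
opening: 22.4
grasp_force: 59.1
```

```bash
python3 d.py 497.6 -415.2 52 3;python3 - <<'E'
from h import *
b=cams.get_image("side")
cv2.imwrite("pics/g4.png",cv2.resize(b[230:370,290:430],(700,560),interpolation=cv2.INTER_CUBIC))
E
```

```text
t 11.25 pos [ 496.0935 -414.2738  104.1686] rpy [-179.896     0.1068    3.2505] open 22.4253911651799 F [ 0.4503 -0.8626  0.7637] delta mm [ 1.5487  1.1049 52.1639] frac [0.0039 0.0028 0.1304]
rz frac 0.0006959235881094322
```

View pics/g4.png

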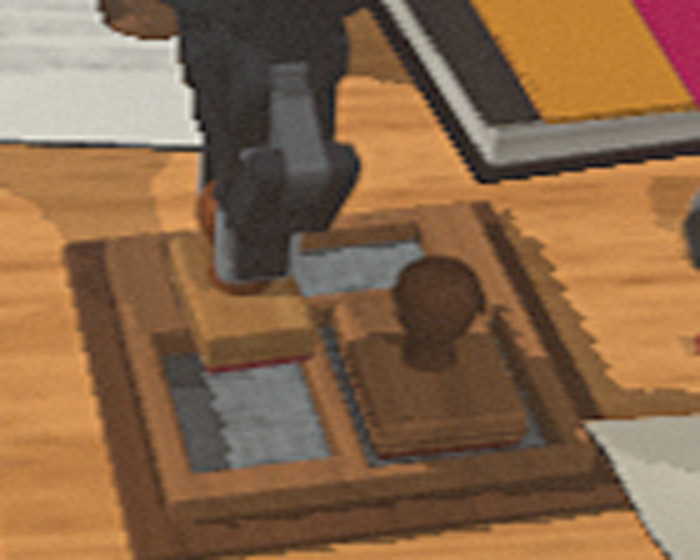

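The foot is parallel to its pocket. Its lower near corners are at (205,370) and (312,357); I'll check the offset from those.

Run:
```python
from h import *
S=lambda u,v:((u+.5)/5+289.5,(v+.5)/4+229.5)
for z in (57,58.5):
    a,b=[plane("side",S(*q),z)[:2] for q in((205,370),(312,357))];d=b-a;th=np.arctan2(d[1],d[0]);print(np.linalg.norm(d),np.degrees(th),(a+b)/2+25*np.array([-np.sin(th),np.cos(th)]))
```

```text
31.212133075503065 5.743074274725802 [ 496.25 -411.26]
31.11400724466628 5.743074274725909 [ 496.04 -412.47]
```

Request:
apply_moves(
  motion=[
    [[0.0015,0.006,0.04,0,0,0,15],[0,0,0.04,0,0,0,15],[0,0,0.02,0,0,0,15],[0,0,0.014,0,0,0,15],[0,0,0.008,0,0,0,15],[0,0,0.006,0,0,0,15],[0,0,0,0,0,0,15]],
  ],
)

```text
time_s: 12.0
position: [497.4, -417.4, 53.3]
tool_rot: [-3.142, -0.0, 0.054]
contact_force: [0.3, -0.6, 0.3]
opening: 22.0
grasp_force: 59.1
```

Request:
apply_moves(
  motion=[
    [[0,0,0.004,0,0,0,15],[0,0,0,0,0,0,44],[0,0,0,0,0,0,44],[0,0,0,0,0,0,44],[0,0,0,0,0,0,44],[0,0,-0.1,0,0,0,44],[0,0,-0.1,0,0,0,44],[0,0,0,0,0,-0.0205,44],[0,0,0,0,0,-0.0205,44],[0,0,0,0,0,-0.0205,44],[0,0,0,0,0,-0.0205,44],[0,0,0,0,0,-0.0205,44]],
  ],
)

```text
time_s: 13.2
position: [497.3, -417.4, 131.8]
tool_rot: [3.141, -0.0, 0.704]
contact_force: [-0.6, 0.5, -0.3]
opening: 44.2
grasp_force: 0.0
```

Request:
apply_moves(
  motion=[
    [[0.059,-0.0733,0,0,0,0,48],[0.059,-0.0733,0,0,0,0,48],[0.059,-0.0733,0,0,0,0,48],[0.059,-0.0733,0,0,0,0,48],[0.059,-0.0733,0,0,0,0,48],[0.059,-0.0733,0,0,0,0,48],[0.059,-0.0733,0,0,0,0,48],[0.059,-0.0733,0,0,0,0,48],[0.059,-0.0733,0,0,0,0,48],[0.059,-0.0733,0,0,0,0,48],[0.059,-0.0733,0,0,0,0,48],[0.059,-0.0733,0,0,0,0,48],[0,0,0,0,0,0,48],[0,0,0,0,0,0,48],[0,0,0,0,0,0,48]],
  ],
)

```text
time_s: 14.7
position: [488.1, 32.8, 131.7]
tool_rot: [3.141, 0.0, 0.697]
contact_force: [-0.6, -0.3, 0.7]
opening: 48.5
grasp_force: 0.0
```

```bash
python3 d.py 488.2 33.8 42 40;python3 - <<'E'
from h import *
b=cams.get_image("side");a=cams.get_image("top")
cv2.imwrite("pics/g5.png",np.hstack([cv2.resize(b[250:370,290:420],(430,397),interpolation=cv2.INTER_CUBIC),cv2.resize(a[165:240,400:470],(370,397),interpolation=cv2.INTER_CUBIC)]))
E
```

```text
t 14.7 pos [488.1214  32.798  131.735 ] rpy [179.9725   0.0187  39.9286] open 48.49037191455834 F [-0.5723 -0.3187  0.7078] delta mm [ 0.7327 -0.761  89.7344] frac [ 0.0018 -0.0019  0.2243]
rz frac -0.00019826908566409587
```

View pics/g5.png

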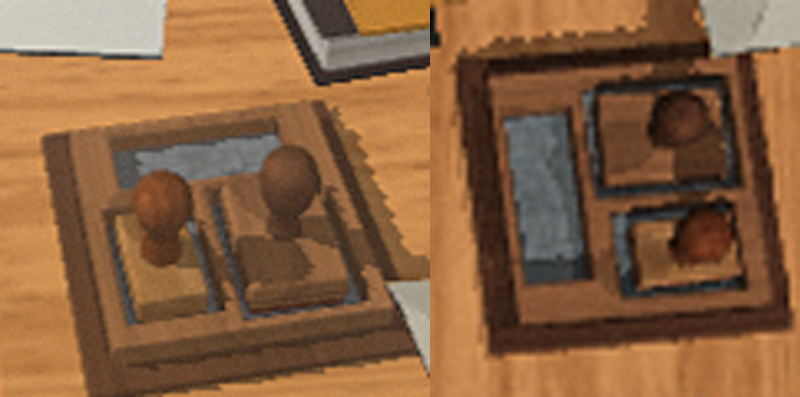

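The small stamp is also down in its pocket. Now the long one.

Request:
apply_moves(
  motion=[
    [[0.002,-0.002,0.08,0,0,0,48],[0,0,0.08,0,0,0,48],[0,0,0.044,0,0,0,48],[0,0,0.02,0,0,0,48],[0,0,0,0,0,0,48],[0,0,0,0,0,0,48],[0,0,0,0,0,0,15],[0,0,0,0,0,0,15],[0,0,0,0,0,0,15],[0,0,0,0,0,0,15],[0,0,0,0,0,0,15],[0,0,0,0,0,0,15],[0,0,0,0,0,0,15]],
  ],
)

```text
time_s: 16.1
position: [489.3, 35.2, 43.5]
tool_rot: [3.14, -0.002, 0.698]
contact_force: [-0.6, -1.1, 6.7]
opening: 23.4
grasp_force: 58.6
```

Request:
apply_moves(
  motion=[
    [[0,0,-0.05,0,0,0,15],[0,0,-0.1,0,0,0,15],[0,0,-0.1,0,0,0,15],[-0.0557,0.0797,0,0,0,0,15],[-0.0557,0.0797,0,0,0,0,15],[-0.0557,0.0797,0,0,0,0,15],[-0.0557,0.0797,0,0,0,0,15],[-0.0557,0.0797,0,0,0,0,15],[-0.0557,0.0797,0,0,0,0,15],[-0.0557,0.0797,0,0,0,0,15],[-0.0557,0.0797,0,0,0,0,15],[-0.0557,0.0797,0,0,0,0,15],[-0.0557,0.0797,0,0,0,0,15],[0,0,0,0,0,0,15]],
  ],
)

```text
time_s: 17.5
position: [520.2, -359.3, 141.7]
tool_rot: [3.14, 0.003, 0.69]
contact_force: [0.2, -0.6, -0.5]
opening: 23.6
grasp_force: 59.2
```

Request:
apply_moves(
  motion=[
    [[0,0,0,0,0,0.021,15],[0,0,0,0,0,0.021,15],[0,0,0,0,0,0.021,15],[0,0,0,0,0,0.021,15],[0,0,0,0,0,0.021,15],[0,0,0,0,0,0.021,15],[0,0,0,0,0,0.021,15],[0,0,0,0,0,0.021,15],[0,0,0,0,0,0.021,15],[0,0,0,0,0,0.021,15],[0,0,0.06,0,0,0,15],[0,0,0.04,0,0,0,15],[0,0,0,0,0,0,15],[0,0,0,0,0,0,15]],
  ],
)

```text
time_s: 18.9
position: [522.6, -351.8, 102.5]
tool_rot: [-3.141, 0.0, -0.621]
contact_force: [-0.1, -0.3, -0.3]
opening: 23.9
grasp_force: 59.2
```

```bash
python3 d.py 523.6 -352.4 50 -35.6;python3 - <<'E'
from h import *
b=cams.get_image("side")
cv2.imwrite("pics/g6.png",cv2.resize(b[230:370,290:430],(700,560),interpolation=cv2.INTER_CUBIC))
E
```

```text
t 18.9 pos [ 522.5713 -351.7773  102.475 ] rpy [-179.9809    0.0168  -35.5623] open 23.861923895594607 F [-0.0852 -0.3289 -0.3085] delta mm [ 1.2144 -0.0743 52.4747] frac [ 0.003  -0.0002  0.1312]
rz frac 0.00010471747154965843
```

View pics/g6.png

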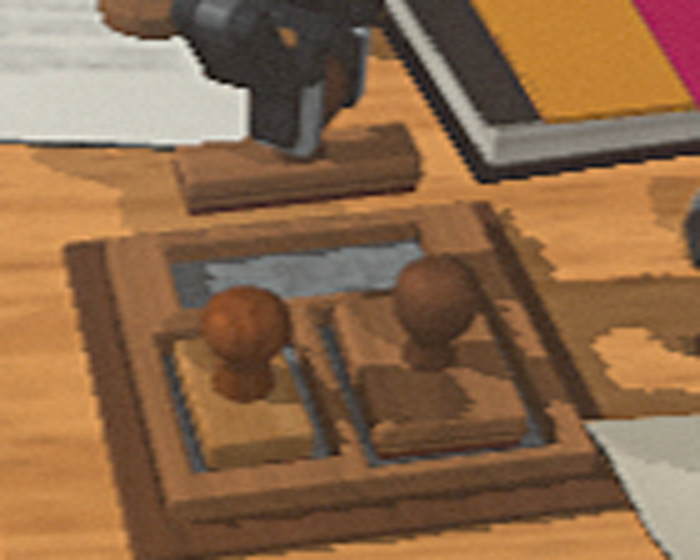

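Level and roughly parallel. The near lower edge runs from (190,212) to (416,190); checking the offset.

Run:
```python
from h import *
S=lambda u,v:((u+.5)/5+289.5,(v+.5)/4+229.5)
for z in (57.5,59):
    a,b=[plane("side",S(*q),z)[:2] for q in((190,212),(416,190))];d=b-a;th=np.arctan2(d[1],d[0]);print(np.linalg.norm(d),np.degrees(th),(a+b)/2+11*np.array([-np.sin(th),np.cos(th)]))
```

```text
73.22182569932768 4.689057635045985 [ 522.25 -347.99]
72.99138679272933 4.689057635046009 [ 521.96 -349.46]
```

Request:
apply_moves(
  motion=[
    [[0.003,0,0.04,0,0,0,15],[0,0,0.04,0,0,0,15],[0,0,0.02,0,0,0,15],[0,0,0.014,0,0,0,15],[0,0,0.01,0,0,0,15],[0,0,0.006,0,0,0,15],[0,0,0.0,0,0,0,15],[0,0,0.0,0,0,0,15]],
  ],
)

```text
time_s: 19.75
position: [523.7, -353.0, 50.6]
tool_rot: [-3.141, -0.001, -0.621]
contact_force: [0.1, 0.1, 0.0]
opening: 23.4
grasp_force: 59.2
```

Request:
apply_moves(
  motion=[
    [[0,0,0.003,0,0,0,15],[0,0,0,0,0,0,42],[0,0,0,0,0,0,42],[0,0,0,0,0,0,42],[0,0,0,0,0,0,42],[0,0,-0.08,0,0,0,42],[0,0,-0.1,0,0,0,42],[0,0,-0.1,0,0,0,42],[0,0,0,0,0,-0.021,42],[0,0,0,0,0,-0.021,42],[0,0,0,0,0,-0.021,42],[0,0,0,0,0,-0.021,42],[0,0,0,0,0,-0.021,42],[0,0,0,0,0,-0.021,42],[0,0,0,0,0,0,42]],
  ],
)

```text
time_s: 21.25
position: [523.4, -352.9, 160.9]
tool_rot: [-3.141, -0.0, 0.173]
contact_force: [0.3, -0.7, 0.5]
opening: 42.1
grasp_force: 0.0
```

```bash
python3 d.py 533.2 191 160 13;python3 - <<'E'
from h import *
a=cams.get_image("top")
b=cams.get_image("side");cv2.imwrite("pics/side5.png",b);cv2.imwrite("pics/top5.png",a)
k=cv2.resize(b[95:165,280:370],(430,334),interpolation=cv2.INTER_CUBIC)
o=np.zeros((560,800,3),np.uint8);o[:334,:430]=k;o[:334,430:]=cv2.resize(b[270:370,295:420],(370,334),interpolation=cv2.INTER_CUBIC);o[335:560,:250]=cv2.resize(a[155:237,168:255],(250,225),interpolation=cv2.INTER_CUBIC)
cv2.imwrite("pics/g7.png",o)
E
```

```text
t 21.25 pos [ 523.3613 -352.9154  160.8914] rpy [-179.9869   -0.0073    9.8888] open 42.14881407099811 F [ 0.2511 -0.6537  0.4605] delta mm [ 103.103  -534.1444    1.0267] frac [ 0.2578 -1.3354  0.0026]
rz frac -0.008642091134953539
```

View pics/g7.png

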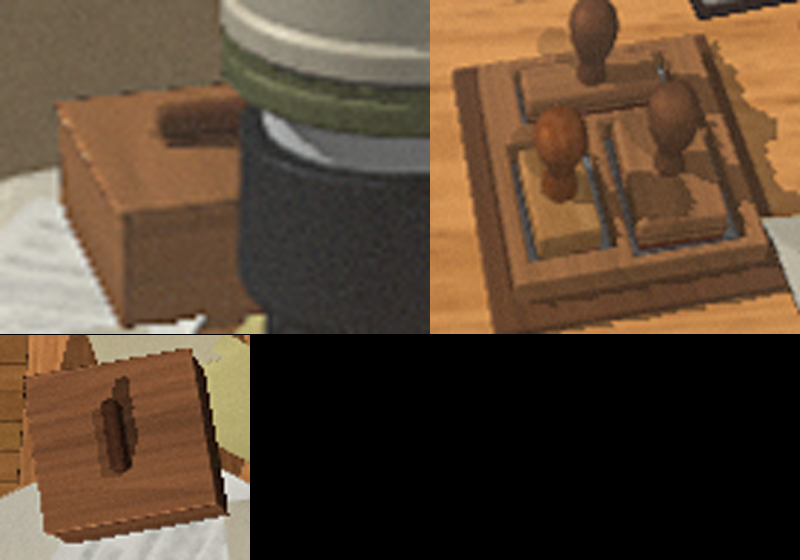

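All three stamps are down in their pockets, and the cover's handle is at crop (117,435). Thirteen pictures used. Moving over the handle now.

Request:
apply_moves(
  motion=[
    [[0.0187,-0.0955,0,0,0,0,45],[0.0187,-0.0955,0,0,0,0,45],[0.0187,-0.0955,0,0,0,0,45],[0.0187,-0.0955,0,0,0,0,45],[0.0187,-0.0955,0,0,0,0,45],[0.0187,-0.0955,0,0,0,0,45],[0.0187,-0.0955,0,0,0,0,45],[0.0187,-0.0955,0,0,0,0,45],[0.0187,-0.0955,0,0,0,0,45],[0.0187,-0.0955,0,0,0,0,45],[0.0187,-0.0955,0,0,0,0,45],[0.0187,-0.0955,0,0,0,0,45],[0.0187,-0.0955,0,0,0,0,45],[0.0187,-0.0955,0,0,0,0,45],[0,0,0,0,0,-0.002,45],[0,0,0,0,0,0,45],[0,0,0,0,0,0,45]],
  ],
)

```text
time_s: 23.05
position: [536.1, 190.6, 160.8]
tool_rot: [3.141, 0.0, 0.18]
contact_force: [-0.2, -1.3, 0.4]
opening: 45.1
grasp_force: 0.0
```

```bash
python3 d.py 534.5 191.8 92.5 10.5
python3 - <<'E'
from h import *
a=cv2.imread("pics/top5.png");b=cv2.imread("pics/side0.png")
h=cv2.cvtColor(a,cv2.COLOR_BGR2HSV)[155:237,168:255]
g=a[155:237,168:255].max(2)
# handle: darkest pixels near bar
for th in (55,65,75,85):
    m=np.zeros_like(g);m[12:52,30:52]=(g[12:52,30:52]<th)
    n,l,s,c=cv2.connectedComponentsWithStats(m)
    if n>1:
        i=1+s[1:,4].argmax();q=np.array([plane("top",(x+168,y+155),99)[:2] for y,x in zip(*np.where(l==i))],np.float32);r=cv2.minAreaRect(q);print(th,s[i,4],np.array(r[0]),np.array(r[1]),r[2])
E
```

```text
t 23.05 pos [536.0915 190.6315 160.7929] rpy [179.956    0.0128  10.3034] open 45.066881841823665 F [-0.1702 -1.3384  0.3602] delta mm [-1.3416 -1.4867 68.2921] frac [-0.0034 -0.0037  0.1707]
rz frac -0.0005461141111529757
55 67 [535.39 187.06] [67.77 12.85] 18.008115768432617
65 102 [535.   188.03] [67.89 13.69] 16.499042510986328
75 246 [534.91 187.95] [68.27 27.52] 9.76715087890625
85 311 [543.17 189.25] [88.05 27.87] 10.939475059509277
```

Request:
apply_moves(
  motion=[
    [[-0.003,-0.001,0.06,0,0,0,45],[0,0,0.06,0,0,0,45],[0,0,0.03,0,0,0,45],[0,0,0.02,0,0,0,45],[0,0,0,0,0,0,45],[0,0,0,0,0,0,45],[0,0,0,0,0,0,5],[0,0,0,0,0,0,5],[0,0,0,0,0,0,5],[0,0,0,0,0,0,5],[0,0,0,0,0,0,5],[0,0,0,0,0,0,5],[0,0,0,0,0,0,5],[0,0,0,0,0,0,5],[0,0,0,0,0,0,5]],
  ],
)

```text
time_s: 24.55
position: [535.2, 192.6, 94.1]
tool_rot: [-3.141, -0.002, 0.183]
contact_force: [-1.3, 0.2, 6.1]
opening: 12.5
grasp_force: 60.3
```

Request:
apply_moves(
  motion=[
    [[0,0,-0.02,0,0,0,5],[0,0,-0.05,0,0,0,5],[0,0,-0.08,0,0,0,5],[0,0,-0.08,0,0,0,5],[0,0,-0.05,0,0,0,5],[0,0,-0.02,0,0,0,5],[0,0,0,0,0,0,5],[0,0,0,0,0,0,5]],
  ],
)

```text
time_s: 25.35
position: [534.0, 191.7, 211.5]
tool_rot: [3.141, 0.002, 0.183]
contact_force: [-0.1, -1.1, -4.1]
opening: 12.4
grasp_force: 59.2
```

Request:
apply_moves(
  motion=[
    [[-0.009,0.045,0,0,0,0,5],[-0.0178,0.0897,0,0,0,0,5],[-0.0178,0.0897,0,0,0,0,5],[-0.0178,0.0897,0,0,0,0,5],[-0.0178,0.0897,0,0,0,0,5],[-0.0178,0.0897,0,0,0,0,5],[-0.0178,0.0897,0,0,0,0,5],[-0.0178,0.0897,0,0,0,0,5],[-0.0178,0.0897,0,0,0,0,5],[-0.0178,0.0897,0,0,0,0,5],[-0.0178,0.0897,0,0,0,0,5],[-0.0178,0.0897,0,0,0,0,5],[-0.0178,0.0897,0,0,0,0,5],[-0.0178,0.0897,0,0,0,0,5],[-0.0178,0.0897,0,0,0,0,5],[-0.0178,0.0897,0,0,0,0,5],[-0.009,0.045,0,0,0,0,5],[0,0,0,0,0,0.0147,5],[0,0,0,0,0,0,5],[0,0,0,0,0,0,5]],
  ],
)

```text
time_s: 27.35
position: [526.9, -392.3, 211.3]
tool_rot: [-3.14, 0.002, 0.094]
contact_force: [0.2, 0.8, -2.4]
opening: 12.6
grasp_force: 59.1
```

```bash
python3 d.py 527.4 -392.7 100 5.2
python3 - <<'E'
from h import *
b=cams.get_image("side");s=sensors.get_state();c=proj("side",s['position']-[0,0,60]).astype(int);print(c,s['opening'],s['grasp_force'])
y0=max(c[1]-80,0);x0=c[0]-80
cv2.imwrite("pics/g8.png",cv2.resize(b[y0:y0+160,x0:x0+160],(600,600),interpolation=cv2.INTER_CUBIC));print(x0,y0)
E
```

```text
t 27.35 pos [ 526.9308 -392.2613  211.3488] rpy [-179.886     0.0966    5.3894] open 12.63368252418478 F [ 0.188   0.8195 -2.4061] delta mm [  0.6136   0.7024 111.3467] frac [0.0015 0.0018 0.2784]
rz frac 0.0005260187686719517
[359 248] 12.254120215157746 59.140174984931946
279 168
```

View pics/g8.png

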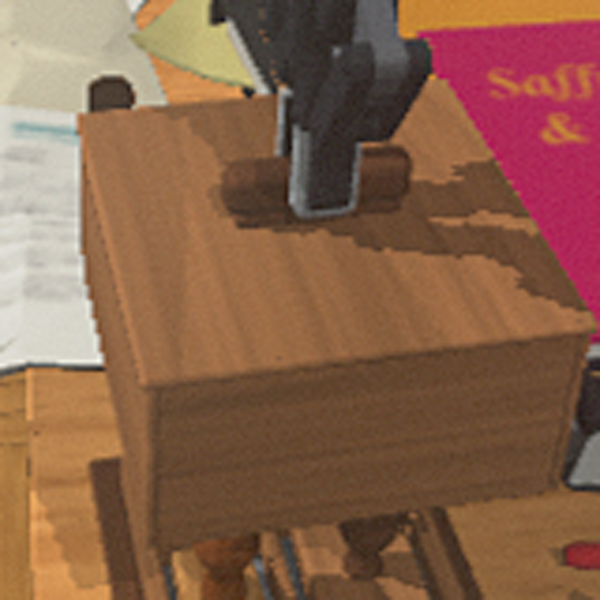

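The cover hangs level. Its top corners are at (80,115), (147,385) and (593,328), which give its centre and yaw.

Run:
```python
from h import *
S=lambda u,v:((u+.5)/3.75+278.5,(v+.5)/3.75+167.5)
for z in (195,197):
    f,l,r=[plane("side",S(*q),z)[:2] for q in((80,115),(147,385),(593,328))];d=r-l;print((f+r)/2,np.linalg.norm(d),np.linalg.norm(f-l),np.degrees(np.arctan2(d[1],d[0])),np.degrees(np.arctan2(*(f-l)[::-1]))-90)
a,b=[plane("side",S(*q),208)[:2] for q in((222,187),(410,172))];print('handle',(a+b)/2,np.linalg.norm(a-b),np.degrees(np.arctan2(*(b-a)[::-1])))
```

```text
[ 527.49 -393.46] 146.2572882881926 149.5253411590894 5.558315920216729 5.279484722520834
[ 526.93 -396.  ] 145.39472921684902 148.64350859592616 5.558315920216756 5.2794847225208485
handle [ 528.11 -391.7 ] 67.48084478081323 3.0008373931073065
```

Centred within about 1 mm, so lowering.

Request:
apply_moves(
  motion=[
    [[0,0,0.03,0,0,0,5],[0,0,0.05,0,0,0,5],[0,0,0.05,0,0,0,5],[0,0,0.05,0,0,0,5],[0,0,0.04,0,0,0,5],[0,0,0.025,0,0,0,5],[0,0,0.015,0,0,0,5],[0,0,0.01,0,0,0,5],[0,0,0,0,0,0,5],[0,0,0,0,0,0,5]],
  ],
)

```text
time_s: 28.4
position: [527.4, -393.5, 105.6]
tool_rot: [3.141, -0.001, 0.091]
contact_force: [-0.4, -0.6, -2.8]
opening: 12.3
grasp_force: 59.1
```

Request:
apply_moves(
  motion=[
    [[0,0,0.006,0,0,0,5],[0,0,0.004,0,0,0,5],[0,0,0.002,0,0,0,5],[0,0,0,0,0,0,5],[0,0,0,0,0,0,5]],
  ],
)

```text
time_s: 28.9
position: [527.1, -393.3, 100.2]
tool_rot: [3.142, -0.0, 0.091]
contact_force: [0.5, -0.7, -2.1]
opening: 12.3
grasp_force: 59.3
```

Request:
apply_moves(
  motion=[
    [[0,0,0.002,0,0,0,5],[0,0,0.001,0,0,0,5],[0,0,0,0,0,0,5],[0,0,0,0,0,0,40],[0,0,0,0,0,0,40],[0,0,0,0,0,0,40],[0,0,0,0,0,0,40],[0,0,0,0,0,0,40],[0,0,-0.05,0,0,0,40],[0,0,-0.1,0,0,0,40],[0,0,-0.1,0,0,0,40],[0,0,-0.1,0,0,0,40],[0,0,0,0,0,0,40]],
  ],
)

```text
time_s: 30.2
position: [529.4, -394.8, 246.4]
tool_rot: [3.134, -0.009, 0.091]
contact_force: [0.8, 0.6, -0.1]
opening: 40.1
grasp_force: 0.0
```

Request:
apply_moves(
  motion=[
    [[0,-0.1,0,0,0,0,40],[0,-0.1,0,0,0,0,40],[0,-0.1,0,0,0,0,40],[0,-0.1,0,0,0,0,40],[0,-0.1,0,0,0,0,40],[0,-0.1,0,0,0,0,40],[0,-0.1,0,0,0,0,40],[0,0,0,0,0,0,40]],
  ],
)

```text
time_s: 31.0
position: [501.8, -107.5, 239.2]
tool_rot: [-3.14, -0.001, 0.1]
contact_force: [-0.4, 0.3, 0.2]
opening: 39.6
grasp_force: 0.0
```

Run:
```python
from h import *
b=cams.get_image("side");a=cams.get_image("top");s=sensors.get_state();print(s['time_s'],s['position'])
cv2.imwrite("pics/side9.png",b);cv2.imwrite("pics/top9.png",a)
h=cv2.cvtColor(a,cv2.COLOR_BGR2HSV)
# red-brown wood cover top vs desk: print saturation/value samples and edges along image lines through the predicted top
for n,im in (("side",b),("top",a)):
    R=lambda t:np.array([[np.cos(t),-np.sin(t)],[np.sin(t),np.cos(t)]])
    for k,(x,y) in dict(nl=(-74,-74),nr=(74,-74),fr=(74,74),fl=(-74,74)).items():
        q=R(np.radians(5.2))@[x,y]+[527.2,-392.7];print(n,k,proj(n,[*q,85]),'bottom',proj(n,[*q,6]))
# look-alikes vs start: best shift of their patch, top view
a0=cv2.imread("pics/top0.png")
for nm,(x,y) in dict(round=(353,213),seal=(328,221)).items():
    t=a0[y-14:y+15,x-13:x+14];r=cv2.matchTemplate(a[y-20:y+21,x-19:x+20],t,cv2.TM_CCOEFF_NORMED);_,v,_,l=cv2.minMaxLoc(r);print(nm,v,l,'(6,6)=unmoved')
g=b[245:375,285:430];g2=a[165:240,395:475]
cv2.imwrite("pics/g9.png",np.hstack([cv2.resize(g,(435,390),interpolation=cv2.INTER_CUBIC),cv2.resize(g2,(365,390),interpolation=cv2.INTER_CUBIC)]))
```

```text
31.1 [ 501.73 -113.49  238.98]
side nl [316.38 331.09] bottom [316.3  367.62]
side nr [423.79 315.35] bottom [416.03 351.61]
side fr [389.64 244.83] bottom [385.2  279.25]
side fl [300.71 255.2 ] bottom [301.61 290.12]
top nl [476.99 220.9 ] bottom [467.81 225.96]
top nr [467.69 163.6 ] bottom [459.29 171.99]
top fr [409.83 168.79] bottom [404.9  176.88]
top fl [417.59 226.38] bottom [412.06 231.12]
round 0.5453497171401978 (6, 6) (6,6)=unmoved
seal -0.11099118739366531 (12, 11) (6,6)=unmoved
```

The picture allowance is used up, so I'll check by numbers: difference masks against the earlier pictures, and edge profiles.

Run:
```python
from h import *
b=cv2.imread("pics/side9.png");a=cv2.imread("pics/top9.png");b0=cv2.imread("pics/side0.png");a0=cv2.imread("pics/top0.png")
# look-alikes in side view
for nm,(x,y) in dict(seal=(309,203),round=(321,220)).items():
    t=b0[y-16:y+13,x-10:x+11];r=cv2.matchTemplate(b[y-22:y+19,x-16:x+17],t,cv2.TM_CCOEFF_NORMED);_,v,_,l=cv2.minMaxLoc(r);print(nm,v,l,'(6,6)=unmoved')
R=lambda t:np.array([[np.cos(t),-np.sin(t)],[np.sin(t),np.cos(t)]])@np.array([1,0]) 
th=np.radians(5.2);ex=np.array([np.cos(th),np.sin(th)]);ey=np.array([-ex[1],ex[0]]);c=np.array([527.2,-392.7])
def prof(n,im,P,Q,N=41):
    g=cv2.GaussianBlur(im,(3,3),0).astype(np.float32);L=np.linspace(0,1,N);uv=np.array([proj(n,P+(Q-P)*s) for s in L],np.float32)
    v=cv2.remap(g,uv[None,:,0],uv[None,:,1],cv2.INTER_LINEAR)[0];d=np.linalg.norm(np.diff(v,axis=0),axis=1);return d
W=lambda u,v,z:np.array([*(c+ex*u+ey*v),z])
# near vertical face, side cam: heights
s=0
for u in(-50,-25,0,25,50): s=s+prof("side",b,W(u,-74,-8),W(u,-74,100),55)
z=np.linspace(-8,100,55)[:-1]+1;print('near face heights',[(float(z[i]),int(s[i])) for i in np.argsort(-s)[:8]])
for nm,f in dict(xm=lambda w,t:W(-w,t,85),xp=lambda w,t:W(w,t,85),ym=lambda w,t:W(t,-w,85),yp=lambda w,t:W(t,w,85)).items():
  for n,im in(("top",a),("side",b)):
    s=0
    for t in(-55,-40,-20,20,40,55): s=s+prof(n,im,f(59,t),f(89,t),31)
    w=np.linspace(59,89,31)[:-1]+.5;k=np.argsort(-s)[:3];print(nm,n,[(float(w[i]),int(s[i])) for i in k])
```

```text
seal 0.9419527649879456 (6, 6) (6,6)=unmoved
round 0.974453866481781 (6, 6) (6,6)=unmoved
near face heights [(81.0, 108), (-5.0, 105), (-3.0, 90), (79.0, 85), (-7.0, 73), (83.0, 66), (5.0, 46), (7.0, 43)]
xm top [(87.5, 84), (86.5, 77), (88.5, 64)]
xm side [(75.5, 77), (74.5, 76), (83.5, 66)]
xp top [(73.5, 65), (74.5, 59), (72.5, 51)]
xp side [(74.5, 57), (73.5, 54), (75.5, 47)]
ym top [(76.5, 81), (75.5, 77), (77.5, 70)]
ym side [(77.5, 85), (76.5, 75), (78.5, 70)]
yp top [(74.5, 108), (75.5, 99), (73.5, 94)]
yp side [(72.5, 116), (71.5, 112), (73.5, 101)]
```

The cover is centred within about 2 mm. Its lower edge is at z 5–7, level with the flange top, and both look-alikes are unmoved.

```bash
python3 -c "
from bench import bot
print(bot.sign_off())"
```

```text
the job is handed in; nothing more can be done
None
```

I handed the job in at about 31 s: the three rectangular stamps are in their pockets with the cover over them, and the round stamp and seal have not moved. Camera measurements put the cover within about 2 mm of the tray's centre and down on the flange; that last check was from image measurements only, and the hand-in gave no verdict.

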